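# Fit the strainer and the orange reamer to a citrus juicer and press it to run

### The job

Put the citrus juicer together for oranges: lay the strainer on its bowl, then fit the large reamer over the drive shaft, turning it until its splines mesh and it drops fully home. Then press the reamer all the way down on its spring, without straining it, and finish while still holding it down, so that the press-to-run switch stays closed. Leave the small reamer on the draining board and the mug under the spout where they are.

Things in the scene. Friction and masses are not known exactly. Their poses are not given: they have to be found in the camera images.
- juicer: Citrus juicer, fixed: round cream base, on top a round open bowl (134 mm over the rim, 126 mm inside, rim 125 mm above the worktop) and a short spout that points along its own -x, 107 mm from the axis, 95 to 112 mm high. Origin: centre of its underside on the worktop; z up, along the drive shaft.
- bowl_seat (a point): Point on the juicer's axis, 115 mm above the worktop, 10 mm below the bowl's rim: the strainer's origin belongs here.
- shaft_seat (a point): Centre of the top of the round collar (24 mm wide) at the foot of the steel drive shaft, on the juicer's axis, 140 mm above the worktop at rest; it sinks with the shaft when pressed and does not turn. The large reamer's origin belongs here.
- shaft_top (a point): Domed top of the drive shaft, on the axis, 34 mm above the collar: a round core 9 mm wide with four upright fins in a cross, 3 mm thick, 19 mm across the cross, from the collar to 22 mm above it. The fins stand turned by any angle, which this point does not show (look, or feel for it). The motor's gears hold the shaft: it turns stiffly, only at 0.25 Nm or more.
- drive_press (a joint): How far the drive shaft with its collar is pressed down, in m: 0 at rest, 0.006 at the bottom stop. A spring holds it up: it begins to move at about 4 N and reaches the stop at about 12 N. The press-to-run switch closes at 0.0045. Pressing with the teeth standing on the fins sinks the shaft too.
- strainer: Round perforated strainer of bright metal, loose, about 120 g, 138 mm wide, on the white board. Origin: centre of its underside, z up. The ring under it (117 mm wide, z 0 to 10 mm) drops inside the bowl with about 4 mm play all round; its plate (z 10 to 14 mm) lies on the rim. Grip the tube in its middle: 40 mm outside, 35 mm inside, z 14 to 35 mm; the shaft passes through it.
- large_reamer: The larger of two grey ribbed reamers (juicing cones), for oranges: loose, about 90 g, 66 mm high, standing on the white board. Origin: centre of its underside, z up. Flange 76 mm wide (z 0 to 6 mm), then an upright ribbed barrel 56 to 57 mm wide (z 9 to 38 mm, grip it here), then a blunt cone. Hollow below: the strainer's tube fits inside it.
- reamer_socket (a point): On the large reamer's axis, 6 mm above its underside, where the teeth in its round socket (22 mm wide, 38 mm deep) begin: four teeth 5 mm wide, up to 6.2 mm from the axis, along the diagonals of its x and y axes. Each goes between two fins (0.17 rad play either way; fits every quarter turn). With teeth on fins the reamer stops 16 mm above the collar; home, it rests on the collar.
- small_reamer: The smaller reamer, for lemons, loose, on the white board: flange 72 mm wide, cone 39 mm wide, 47 mm high; not needed now. Origin: centre of its underside.
- board: White draining board, fixed, 304 x 404 x 14 mm; the strainer and both reamers stand on it. Origin: centre of its underside on the worktop.
- mug: Cream mug with coloured stripes, 86 mm high, under the juicer's spout. Origin: on its underside, between body and handle.

How it is judged:
On the way, in this order (a step that is already met when the one before it is completed fails the run):
1. the strainer lies flat on the bowl's rim, let go (horizontal distance between strainer and bowl_seat below 0.006 m and z of strainer in the frame of bowl_seat between -0.003 and 0.003 m and angle between strainer's own z axis and vertical below 0.06 rad and contact force between the fingers and strainer below 0.1 N), for 0.2 s.
2. the large reamer is meshed with the drive shaft and has slid home on its collar (horizontal distance between large_reamer and shaft_seat below 0.004 m and z of large_reamer in the frame of shaft_seat below 0.003 m and angle between large_reamer's own z axis and vertical below 0.08 rad), for 0.2 s.
At the end, for the whole second after the job is handed in: Strainer flat on the rim (within 6 mm sideways, 3 mm in height of bowl_seat); large reamer home on the shaft (4 mm sideways, at most 3 mm above shaft_seat), clear of the strainer, held by the fingers (over 1 N) with the shaft pressed over 4.5 mm and carrying over 5 N (all of step 2 and horizontal distance between strainer and bowl_seat below 0.006 m and z of strainer in the frame of bowl_seat between -0.003 and 0.003 m and angle between strainer's own z axis and vertical below 0.06 rad and value of joint drive_press above 0.0045 m and contact force between the fingers and large_reamer above 1 N and contact force between large_reamer and juicer above 5 N and contact force between large_reamer and strainer below 2 N); the arm keeps its last pose, push and grip.
It fails at once if the reamer is forced on the shaft with more than 80 N (contact force between large_reamer and juicer above 80 N).
It fails at once if the small reamer is moved by more than 30 mm (distance of small_reamer from where it was at the start of the episode above 0.03 m).
It fails at once if the mug is moved by more than 30 mm (distance of mug from where it was at the start of the episode above 0.03 m).
It also fails if it takes over 67 s, if anything falls off the work surface, if the arm or the gripper's body presses on something with over 40 N, if the wrist force passes 120 N, or if a joint passes its speed limit or range.

### The arm

A 6-joint arm with a two-finger parallel gripper is mounted at the origin on a cart in front of the work surface, level with it; the furniture and walls round the work are solid. World frame = base frame: x ahead of the robot, y to its left, z up, the work surface at z = 0. Lengths are in m, angles in rad, forces in N, time in s.
With the tool pointing down it reaches from about 0.25 to 0.725 m from the base axis. Payload 4 kg.
Tool frame: the origin (TCP) lies on the centre line of the jaws, within the pads' length; the fingertips stand 14 mm ahead of it and the grasp point (between the pads) lies 5 mm behind it; z points along the fingers, x is the direction in which the jaws open and shut, and the axes are right-handed (so a half turn about z gives the same grasp; the last joint's range is limited). The gripper opens to 85 mm and grips with 20 to 120 N. Pads are 22 mm wide; open, the fingers measure 114 mm over their backs; the gripper's body (76 mm by 85 mm) begins 54 mm behind the grasp point. The pads swing forward as they close: fully open they stand 13 mm farther back than shut.
Start: joints at [1.145, 0.241, 0.005, 1.335, 0, 1.571], TCP at [0.207, 0.455, 0.245] pointing down, gripper open.
Joint ranges: [-2.72, 2.72], [-1.05, 1.87], [-1.09, 1.28], [-1.99, 2.15], [-1.42, 1.44], [-3.14, 3.14]. Speed limits (rad/s): [2.79, 2.79, 3.14, 3.14, 3.14, 3.14].

### API

Orientations are given as a unit quaternion [x, y, z, w].
In Python, from workcell import bot gives the robot as it stands.
- The arm moves only by the tool play_rows, never from a script. Its argument "motion" is a list of rows, each an object with "fingers": the closure, from -1 (fully open) to 1 (shut), so that 0 is half open; "translation": the shift along the tool's x, y, z in cm, a list of three; "roll": the turn about the tool's z in degrees. A call has 1 to 20 rows; each row is the pose to reach, as a shift and turn from the pose commanded when the call began, along the tool's axes at that moment; what a row does not reach only later rows make up. A row lasts 1/12 s, in which the tool goes at most 41.7 mm and 7.16 degrees, less where a joint would pass 70% of its speed; a pose out of reach is approached as far as the arm can. A call with a gripper value outside its range is refused whole. The fingers move at their own pace and stop on an object; the grip force is fixed at half the most. Time passes only in rows, so rows that repeat a pose let the fingers close. It gives the time, the measured TCP pose, the force and the opening at its end, in the units of the state.
- bot.get_obs(): the state, without advancing time (a new reading comes with each control period).
- bot.camera(name): name is "side" or "top" or "wrist"; returns a dict with "pixels" (420x560x3 uint8, red, green, blue), "intrinsics" (3x3 intrinsics, pixels), "world_to_cam" (4x4, takes a point from world to camera coordinates). Camera axes: x right, y down, z forward; pixel columns grow to the right and rows downward; lengths in m; the calibration is good to about 2 mm. The wrist camera is an equidistant fisheye: a pixel r from the principal point sees the ray r / f radians off the axis. A picture is of the moment at which its call begins. There is no depth.
- bot.job_done(): hands the job in, once; it reports no verdict.
The state is a dict: "clock": time; "joint_pos": joint angles; "joint_vel": joint speeds; "tau": joint torques, N m; "eef_pos": TCP position; "tool_rot": TCP orientation; "ft_force": force on the tool from outside, world axes, zero at the start; "ft_torque": the same for the moment, N m; "grip_width": finger opening in m.
Only numpy, scipy, OpenCV 4.12 (cv2) and the standard library are available. Lean on these libraries where they do the work, as an engineer would, in place of code of your own. Each camera call takes 0.05 s, during which the arm holds its last target. There are 200 camera calls.

## Working session

There is one attempt and no reset: what is moved stays moved. The work goes in short steps, Python scripts to look and compute and a tool call to move; the robot and the scene stay as the last step left them, time stands still between calls to the robot, and variables do not carry over. Pictures are saved under pics/ and viewed, about 8 in all and at most 12, crops included, and the job is handed in when it is done.

Besides the shell and the picture viewer there is one more tool, called as name([rows], argument=value, ...), one row to a line, values as JSON. play_rows: Moves the arm, as the interface text tells. Its arguments: {"type":"object","properties":{"motion":{"type":"array","items":{"type":"object","properties":{"fingers":{"type":"number"},"translation":{"type":"array","items":{"type":"number"}},"roll":{"type":"number"}}}}},"required":["motion"]}

```bash
mkdir -p pics; ls
python3 - <<'E'
from workcell import bot
import cv2,numpy as np
o=bot.get_obs()
for k,v in o.items(): print(k,np.round(v,4))
for n in ["top","side"]:
    c=bot.camera(n); cv2.imwrite(f"pics/{n}0.png",c["pixels"][:,:,::-1]); print(n,np.round(c["intrinsics"],2).tolist(),np.round(c["world_to_cam"],4).tolist())
    np.savez(f"pics/{n}0.npz",**c)
E
```

```text
pics
clock 0.0
joint_pos [1.145  0.2414 0.0037 1.3352 0.     1.5708]
joint_vel [-0.0006  0.0002  0.0003 -0.0004  0.0005 -0.0004]
tau [ 2.80000e-03 -3.72322e+01  2.52405e+01  1.69000e-02  2.00000e-04
 -0.00000e+00]
eef_pos [0.2063 0.4548 0.2444]
tool_rot [ 8.405e-01  5.417e-01 -9.000e-04  6.000e-04]
ft_force [ 0.554  -0.0535 -0.6194]
ft_torque [ 0.0293  0.0345 -0.0226]
grip_width 0.0855
top [[518.15, 0.0, 269.55], [0.0, 518.15, 210.81], [0.0, 0.0, 1.0]] [[-0.0191, -0.9998, 0.0025, 0.0862], [-0.9933, 0.0187, -0.1139, 0.5316], [0.1139, -0.0046, -0.9935, 1.1821], [0.0, 0.0, 0.0, 1.0]]
side [[503.55, 0.0, 274.41], [0.0, 503.55, 213.06], [0.0, 0.0, 1.0]] [[-0.9998, -0.0026, 0.0192, 0.5203], [-0.0168, 0.6077, -0.794, 0.0866], [-0.0096, -0.7942, -0.6076, 1.2804], [0.0, 0.0, 0.0, 1.0]]
```

View pics/top0.png

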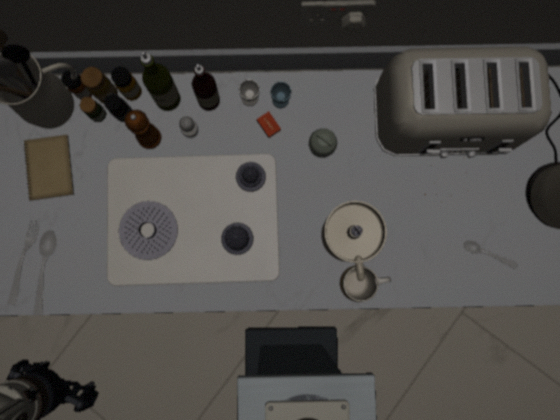

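View pics/side0.png

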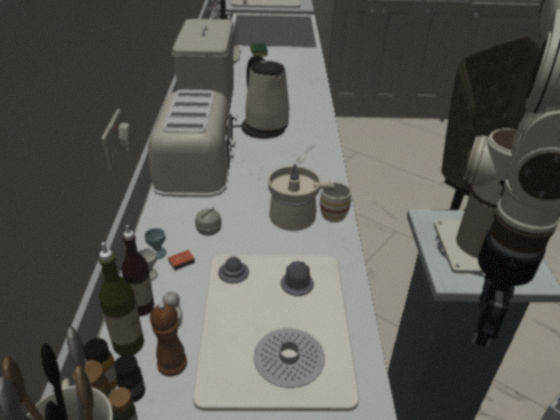

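The top view has the strainer at (149,230), the large reamer at (237,238), the small reamer at (251,176) and the bowl at (354,232) with the shaft in its middle. The mug and spout are at about (360,280), on the near side. The side view agrees.

```bash
cat > h.py <<'E'
import numpy as np,cv2
def ray(c,u,v):
    K=c["intrinsics"];T=c["world_to_cam"];R=T[:3,:3];o=-R.T@T[:3,3]
    return o,R.T@np.array([(u-K[0,2])/K[0,0],(v-K[1,2])/K[1,1],1.])
def plane(c,u,v,z):
    o,d=ray(c,u,v); return o+d*(z-o[2])/d[2]
def proj(c,p):
    q=c["world_to_cam"]@np.append(p,1); q=c["intrinsics"]@q[:3]; return q[:2]/q[2]
def fisheye(c,p):
    q=(c["world_to_cam"]@np.append(p,1))[:3];K=c["intrinsics"];r=np.hypot(*q[:2]);t=np.arctan2(r,q[2])
    return np.array([K[0,2]+K[0,0]*t*q[0]/r,K[1,2]+K[1,1]*t*q[1]/r])
def fray(c,u,v):
    K=c["intrinsics"];T=c["world_to_cam"];R=T[:3,:3];o=-R.T@T[:3,3]
    a=np.array([(u-K[0,2])/K[0,0],(v-K[1,2])/K[1,1]]);t=np.hypot(*a)
    return o,R.T@np.append(a*np.sinc(t/np.pi),np.cos(t))
def fplane(c,u,v,z):
    o,d=fray(c,u,v); return o+d*(z-o[2])/d[2]
E
python3 - <<'E'
from h import *
c=dict(np.load("pics/top0.npz")); s=dict(np.load("pics/side0.npz"))
g=cv2.cvtColor(c["pixels"],cv2.COLOR_RGB2GRAY)
hsv=cv2.cvtColor(c["pixels"],cv2.COLOR_RGB2HSV)
for p in [(149,230),(130,215),(237,224),(240,252),(262,240),(200,220),(330,200),(354,215),(349,210),(382,232),(400,240)]: print(p,c["pixels"][p[1],p[0]])
# dark-on-board masks
bw=(g<0.78*np.median(g[165:270,185:215])).astype(np.uint8); bw[:,:112]=0;bw[:,274:]=0;bw[:160]=0;bw[278:]=0
bw=cv2.morphologyEx(bw,cv2.MORPH_CLOSE,np.ones((3,3)))
for k in cv2.findContours(bw,cv2.RETR_EXTERNAL,cv2.CHAIN_APPROX_NONE)[0]:
    if cv2.contourArea(k)<300: continue
    e=cv2.fitEllipse(k);x,y,w,h=cv2.boundingRect(k)
    print("ell",np.round(e[0],1),np.round(e[1],1),(x,y,w,h),[np.round(plane(c,*e[0],z)[:2],4).tolist() for z in(.02,.028)])
# juicer: warm pixels
m=((c["pixels"][:,:,0].astype(int)-c["pixels"][:,:,2])>12).astype(np.uint8)*255
big=cv2.resize(np.hstack([c["pixels"][180:310,300:420,::-1],cv2.cvtColor(m[180:310,300:420],cv2.COLOR_GRAY2BGR)]),None,fx=3.3,fy=3.3,interpolation=cv2.INTER_CUBIC)
cv2.imwrite("pics/j.png",np.clip(big*1.5,0,255).astype(np.uint8))
E
```

```text
(149, 230) [122 117 112]
(130, 215) [85 82 86]
(237, 224) [63 59 65]
(240, 252) [50 51 53]
(262, 240) [129 126 122]
(200, 220) [125 120 114]
(330, 200) [105 103 105]
(354, 215) [132 123 111]
(349, 210) [131 124 110]
(382, 232) [71 69 59]
(400, 240) [101 101 100]
ell [236.9 238.3] [31.9 32.2] (221, 222, 33, 33) [[0.4708, 0.1538], [0.4703, 0.1534]]
ell [148.  230.2] [56.9 58.3] (118, 201, 60, 59) [[0.4938, 0.3624], [0.4932, 0.3606]]
ell [250.3 176.4] [29.5 29.8] (235, 162, 31, 30) [[0.6174, 0.1202], [0.616, 0.1199]]
```

View pics/j.png

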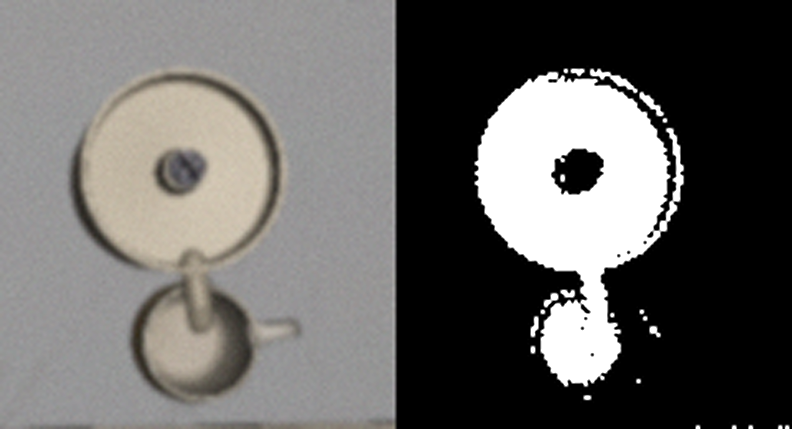

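Rim centre is about (354.9,231.5) px. I'll move over the strainer, turning the jaws to open along world y.

play_rows([
  {"translation": [1, 9, 0], "roll": -7, "fingers": -1},
  {"translation": [2, 18, 1], "roll": -14, "fingers": -1},
  {"translation": [3.3, 27, 2], "roll": -21, "fingers": -1},
  {"translation": [3.3, 30, 3], "roll": -24.4, "fingers": -1},
  {"translation": [3.3, 30, 3], "roll": -24.4, "fingers": -1},
  {"translation": [3.3, 30, 3], "roll": -24.4, "fingers": -1},
  {"translation": [3.3, 30, 3], "roll": -24.4, "fingers": -1},
  {"translation": [3.3, 30, 3], "roll": -24.4, "fingers": -1},
  {"translation": [3.3, 30, 3], "roll": -24.4, "fingers": -1},
  {"translation": [3.3, 30, 3], "roll": -24.4, "fingers": -1},
  {"translation": [3.3, 30, 3], "roll": -24.4, "fingers": -1},
])

```text
clock: 1.02
eef_pos: [0.4926, 0.3614, 0.2147]
tool_rot: [0.707, 0.707, -0.001, -0.0]
ft_force: [-0.9, -0.2, 0.0]
grip_width: 0.0851
```

Run:
```python
from workcell import bot
from h import *
o=bot.get_obs()
print(o["eef_pos"],o["tool_rot"],o["joint_pos"])
t=dict(np.load("pics/top0.npz")); print(plane(t,354.9,231.5,.125))
c=bot.camera("wrist"); cv2.imwrite("pics/w1.png",np.clip(c["pixels"][:,:,::-1]*1.6,0,255).astype(np.uint8)); np.savez("pics/w1.npz",**c)
print(np.round(c["intrinsics"],1).tolist(),np.round(c["world_to_cam"],3).tolist())
for p in [(.493,.361,.049),(.493,.361,.028),(.471,.154,.06)]: print(p,fisheye(c,np.array(p)))
```

```text
[0.49263483 0.3614167  0.21473303] [ 7.07089251e-01  7.07123775e-01 -7.85905684e-04 -3.74363156e-04] [6.32710990e-01 4.78255669e-01 2.70201177e-01 1.36440925e+00
 5.00910710e-04 6.32661749e-01]
[ 0.47411803 -0.10581627  0.125     ]
[[325.2, 0.0, 284.2], [0.0, 325.2, 204.3], [0.0, 0.0, 1.0]] [[0.0, 1.0, -0.002, -0.36], [0.962, 0.0, 0.275, -0.5], [0.275, -0.002, -0.962, 0.216], [0.0, 0.0, 0.0, 1.0]]
(0.493, 0.361, 0.049) [284.9887053  190.66585556]
(0.493, 0.361, 0.028) [284.96908657 185.73103456]
(0.471, 0.154, 0.06) [ 82.16598162 174.03476505]
```

View pics/w1.png

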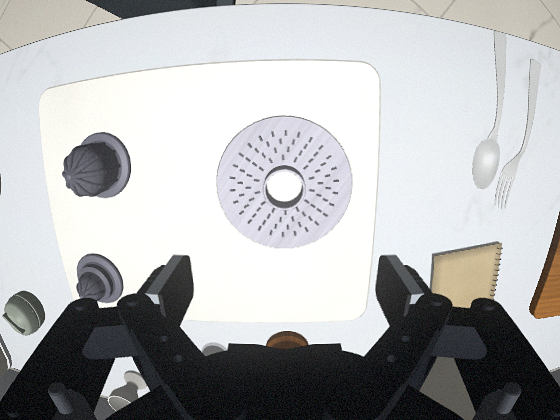

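The wrist view shows the strainer whole at (284,182), its tube at (284,187), the large reamer at upper left and the small one below it. I'll refine by casting contours onto planes.

```bash
cat >> h.py <<'E'
def circ(P):
    A=np.c_[2*P,np.ones(len(P))];s=np.linalg.lstsq(A,(P**2).sum(1),rcond=None)[0]
    r=np.sqrt(s[2]+s[0]**2+s[1]**2);return s[:2],r,np.std(np.hypot(*(P-s[:2]).T)-r)
def fitmask(c,m,z,near,min_area=300,f=fplane):
    ks=[k for k in cv2.findContours(m.astype(np.uint8),cv2.RETR_EXTERNAL,cv2.CHAIN_APPROX_NONE)[0] if cv2.contourArea(k)>min_area]
    k=min(ks,key=lambda k:np.hypot(*(k[:,0].mean(0)-near)))
    P=np.array([f(c,u,v,z)[:2] for u,v in k[:,0]])
    for _ in range(3):
        q=circ(P);e=abs(np.hypot(*(P-q[0]).T)-q[1]);P=P[e<max(.0015,2*q[2])]
    return circ(P)+(len(P),)
E
python3 - <<'E'
from h import *
c=dict(np.load("pics/w1.npz"));g=cv2.GaussianBlur(cv2.cvtColor(c["pixels"],cv2.COLOR_RGB2GRAY),(3,3),0)
print(g[182,400-50],g[182,365],g[150,240],g[187,284],g[200,284],g[165,96],g[135,115])
b=g[100,200];m=g<0.93*b;m=cv2.morphologyEx(m.astype(np.uint8),cv2.MORPH_CLOSE,np.ones((3,3)))
for th in(.9,.95): 
  m=cv2.morphologyEx((g<th*b).astype(np.uint8),cv2.MORPH_OPEN,np.ones((3,3)))
  print("strainer",fitmask(c,m,.028,(284,182)))
# tube interior bright disc -> look through to the board; tube top rim outer: skip
E
```

```text
135 164 134 166 151 58 138
strainer (array([0.71942222, 0.34654603]), np.float64(0.4848966852127911), np.float64(0.05985620437165595), 1493)
strainer (array([0.71942222, 0.34654603]), np.float64(0.4848966852127911), np.float64(0.05985620437165595), 1493)
```

Run:
```python
from h import *
c=dict(np.load("pics/w1.npz"));g=cv2.GaussianBlur(cv2.cvtColor(c["pixels"],cv2.COLOR_RGB2GRAY),(3,3),0)
for th in(143,150):
  m=(g<th).astype(np.uint8);R=np.zeros_like(m);R[95:252,200:365]=1
  print(th,"strainer",fitmask(c,m*R,.028,(284,182)))
```

```text
143 strainer (array([0.49117482, 0.35993944]), np.float64(0.06807447744145231), np.float64(0.00037835763466851903), 382)
150 strainer (array([0.49136452, 0.35998472]), np.float64(0.06852811673902023), np.float64(0.00034278275185577206), 381)
```

play_rows([
  {"translation": [-0.14, -0.13, 4], "roll": 0, "fingers": -1},
  {"translation": [-0.14, -0.13, 8], "roll": 0, "fingers": -1},
  {"translation": [-0.14, -0.13, 12], "roll": 0, "fingers": -1},
  {"translation": [-0.14, -0.13, 15], "roll": 0, "fingers": -1},
  {"translation": [-0.14, -0.13, 17], "roll": 0, "fingers": -0.6},
  {"translation": [-0.14, -0.13, 17], "roll": 0, "fingers": -0.2},
  {"translation": [-0.14, -0.13, 17], "roll": 0, "fingers": 1},
  {"translation": [-0.14, -0.13, 17], "roll": 0, "fingers": 1},
  {"translation": [-0.14, -0.13, 17], "roll": 0, "fingers": 1},
  {"translation": [-0.14, -0.13, 17], "roll": 0, "fingers": 1},
  {"translation": [-0.14, -0.13, 17], "roll": 0, "fingers": 1},
  {"translation": [-0.14, -0.13, 17], "roll": 0, "fingers": 1},
  {"translation": [-0.14, -0.13, 17], "roll": 0, "fingers": 1},
  {"translation": [-0.14, -0.13, 17], "roll": 0, "fingers": 1},
])

```text
clock: 2.23
eef_pos: [0.4932, 0.3613, 0.0476]
tool_rot: [0.707, 0.707, 0.002, -0.0]
ft_force: [-1.1, 1.1, 6.0]
grip_width: 0.0384
```

play_rows([
  {"translation": [0, 0, -1], "roll": 0, "fingers": 1},
  {"translation": [0, 0, -3], "roll": 0, "fingers": 1},
  {"translation": [0, 0, -6], "roll": 0, "fingers": 1},
  {"translation": [0, 0, -10], "roll": 0, "fingers": 1},
  {"translation": [0, 0, -14], "roll": 0, "fingers": 1},
  {"translation": [-3, 0, -18], "roll": 0, "fingers": 1},
  {"translation": [-7, 0, -20], "roll": 0, "fingers": 1},
  {"translation": [-11, 0, -20], "roll": 0, "fingers": 1},
  {"translation": [-15, 0, -20], "roll": 0, "fingers": 1},
  {"translation": [-19, 0, -20], "roll": 0, "fingers": 1},
  {"translation": [-23, 0, -20], "roll": 0, "fingers": 1},
  {"translation": [-27, 0, -20], "roll": 0, "fingers": 1},
  {"translation": [-30, 0, -20], "roll": 0, "fingers": 1},
  {"translation": [-32, 0, -20], "roll": 0, "fingers": 1},
  {"translation": [-33, 0, -20], "roll": 0, "fingers": 1},
  {"translation": [-33, 0, -20], "roll": 0, "fingers": 1},
  {"translation": [-33, 0, -20], "roll": 0, "fingers": 1},
  {"translation": [-33, 0, -20], "roll": 0, "fingers": 1},
])

```text
clock: 3.73
eef_pos: [0.4921, 0.0312, 0.2454]
tool_rot: [0.707, 0.708, 0.0, -0.0]
ft_force: [-0.8, 0.5, -0.7]
grip_width: 0.0383
```

Run:
```python
from workcell import bot
from h import *
c=bot.camera("wrist"); cv2.imwrite("pics/w2.png",np.clip(c["pixels"][:,:,::-1]*1.6,0,255).astype(np.uint8)); np.savez("pics/w2.npz",**c)
print(fisheye(c,np.array([.474,-.106,.174])),fisheye(c,np.array([.474,-.106,.125])))
```

```text
[ 95.37756272 197.52395704] [124.70856527 182.71759447]
```

View pics/w2.png

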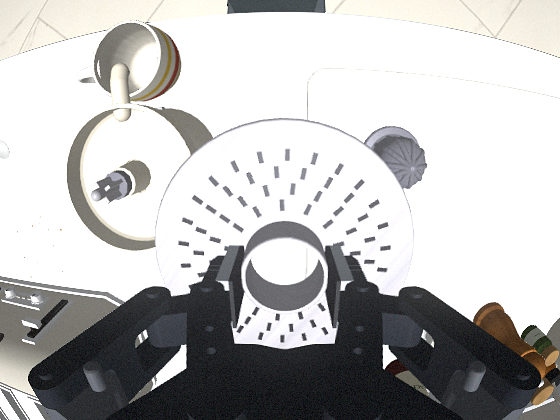

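The strainer is held level. The juicer is at (128,178), with the shaft tip at about (97,195) and the fin cross visible. I'll enlarge that area.

Run:
```python
from h import *
c=dict(np.load("pics/w2.npz"))
a=c["pixels"][95:255,60:200,::-1]; cv2.imwrite("pics/w2c.png",cv2.resize(a,None,fx=3.7,fy=3.7,interpolation=cv2.INTER_CUBIC))
```

```text
(no output)
```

View pics/w2c.png

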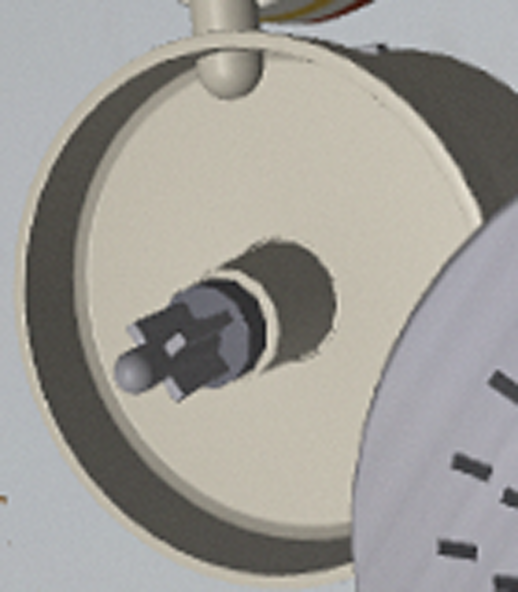

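The crop shows the shaft tip at (133,372), a lit fin end at (130,332), another at (182,400) and the collar disc at about (222,325). The rim's outer edge is clear on the left.

Run:
```python
from h import *
from scipy.optimize import least_squares
c=dict(np.load("pics/w2.npz"))
f=lambda x,y,z: fplane(c,60+(x+.5)/3.7-.5,95+(y+.5)/3.7-.5,z)[:2]
P=np.array([f(*p,.125) for p in [(19,270),(28,200),(60,115),(110,65),(28,360),(60,445),(110,510),(190,568),(270,587),(170,38)]])
s=least_squares(lambda q:np.hypot(*(P-q).T)-.067,[.474,-.106]);print("rim",s.x,np.round(s.fun*1e3,1),circ(P))
print("tip",f(131,374,.172),"collar",f(222,330,.140))
a=s.x
for p in [(130,332),(182,400),(230,318)]:
    d=f(*p,.162)-a;print("fin end",d*1e3,np.degrees(np.arctan2(d[1],d[0]))%90)
# strainer plate and tube
from workcell import bot
e=bot.get_obs()["eef_pos"];z=e[2]-.0336
Q=np.array([fplane(c,*p,z+.014)[:2] for p in [(155,240),(165,195),(200,150),(284,119),(365,148),(400,188),(412,240)]])
s=least_squares(lambda q:np.hypot(*(Q-q).T)-.069,e[:2]);print("strainer",s.x,np.round(s.fun*1e3,1),circ(Q)[:2],e)
```

```text
rim [ 0.47198834 -0.10676017] [-1.2 -0.4  1.8  1.3 -1.   0.   0.3  1.2  0.8 -0.1] (array([ 0.47188851, -0.10517487]), np.float64(0.06825856123511632), np.float64(0.0007859987196788677))
tip [ 0.47316336 -0.10743559] collar [ 0.47164364 -0.10277412]
fin end [-5.13195926 -6.29029026] 50.79057244426426
fin end [9.3245054  4.63895316] 26.450402815111218
fin end [-7.45783019 18.62689162] 21.820163947970926
strainer [0.49394143 0.03006429] [-0.7 -0.7 -0.2  1.1 -0.2 -0.3 -1.1] (array([0.49213094, 0.03003754]), np.float64(0.06767303203110092)) [0.49215922 0.03141264 0.24532307]
```

Shaft axis is about (0.472, -0.1065), and the fins lie at about 37° mod 90°. I'll carry the strainer over and lower it.

play_rows([
  {"translation": [-3, -0.5, 0], "roll": 0, "fingers": 1},
  {"translation": [-7, -1, 0], "roll": 0, "fingers": 1},
  {"translation": [-11, -1.7, 0], "roll": 0, "fingers": 1},
  {"translation": [-13, -2.07, 0], "roll": 0, "fingers": 1},
  {"translation": [-13.7, -2.07, 0], "roll": 0, "fingers": 1},
  {"translation": [-13.7, -2.07, 0], "roll": 0, "fingers": 1},
  {"translation": [-13.7, -2.07, 0], "roll": 0, "fingers": 1},
  {"translation": [-13.7, -2.07, 2], "roll": 0, "fingers": 1},
  {"translation": [-13.7, -2.07, 4], "roll": 0, "fingers": 1},
  {"translation": [-13.7, -2.07, 6], "roll": 0, "fingers": 1},
  {"translation": [-13.7, -2.07, 7.5], "roll": 0, "fingers": 1},
  {"translation": [-13.7, -2.07, 8.2], "roll": 0, "fingers": 1},
  {"translation": [-13.7, -2.07, 8.2], "roll": 0, "fingers": 1},
  {"translation": [-13.7, -2.07, 8.2], "roll": 0, "fingers": 1},
])

```text
clock: 4.95
eef_pos: [0.4718, -0.1058, 0.1635]
tool_rot: [0.706, 0.708, 0.0, -0.0]
ft_force: [-0.4, 0.3, -1.4]
grip_width: 0.0381
```

Run:
```python
from workcell import bot
from h import *
o=bot.get_obs();print(o["eef_pos"],o["ft_force"],o["tool_rot"])
c=bot.camera("side"); cv2.imwrite("pics/s3.png",cv2.resize(np.clip(c["pixels"][130:250,220:380,::-1]*1.5,0,255).astype(np.uint8),None,fx=4.5,fy=4.5,interpolation=cv2.INTER_CUBIC))
```

```text
[ 0.47177744 -0.10580649  0.16352158] [-0.35919728  0.30237405 -1.41179305] [ 7.06384231e-01  7.07828578e-01  4.23027150e-05 -1.39868949e-04]
```

View pics/s3.png

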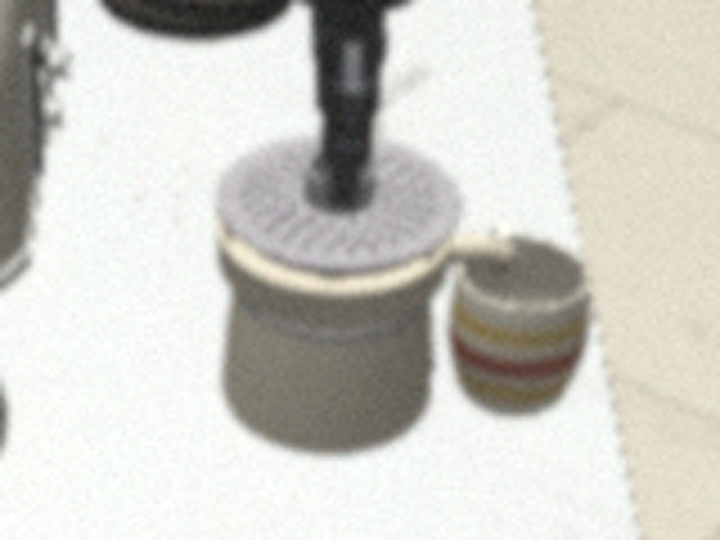

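The side view shows the strainer level and centred above the rim. I'll lower it the rest of the way.

play_rows([
  {"translation": [0, 0, 0.4], "roll": 0, "fingers": 1},
  {"translation": [0, 0, 0.8], "roll": 0, "fingers": 1},
  {"translation": [0, 0, 1.1], "roll": 0, "fingers": 1},
  {"translation": [0, 0, 1.3], "roll": 0, "fingers": 1},
  {"translation": [0, 0, 1.5], "roll": 0, "fingers": 1},
  {"translation": [0, 0, 1.5], "roll": 0, "fingers": 1},
  {"translation": [0, 0, 1.5], "roll": 0, "fingers": 1},
])

```text
clock: 5.58
eef_pos: [0.4713, -0.107, 0.1486]
tool_rot: [0.707, 0.707, 0.0, 0.0]
ft_force: [-1.6, -0.1, 2.1]
grip_width: 0.0385
```

play_rows([
  {"translation": [0, 0, 0], "roll": 0, "fingers": 0},
  {"translation": [0, 0, 0], "roll": 0, "fingers": -0.3},
  {"translation": [0, 0, 0], "roll": 0, "fingers": -0.6},
  {"translation": [0, 0, -0.5], "roll": 0, "fingers": -1},
  {"translation": [0, 0, -2], "roll": 0, "fingers": -1},
  {"translation": [0, 0, -5], "roll": 0, "fingers": -1},
  {"translation": [0, 0, -9], "roll": 0, "fingers": -1},
  {"translation": [2, 0, -10], "roll": 0, "fingers": -1},
  {"translation": [5, 0, -10], "roll": 0, "fingers": -1},
  {"translation": [6, 0, -10], "roll": 0, "fingers": -1},
  {"translation": [6, 0, -10], "roll": 0, "fingers": -1},
  {"translation": [6, 0, -10], "roll": 0, "fingers": -1},
])

```text
clock: 6.58
eef_pos: [0.4712, -0.0467, 0.2481]
tool_rot: [0.707, 0.708, -0.0, 0.0]
ft_force: [0.1, 0.7, -0.3]
grip_width: 0.0853
```

Run:
```python
from workcell import bot
from h import *
c=bot.camera("wrist"); cv2.imwrite("pics/w4.png",c["pixels"][:,:,::-1]); np.savez("pics/w4.npz",**c)
t=bot.camera("top");np.savez("pics/t4.npz",**t)
```

```text
(no output)
```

View pics/w4.png

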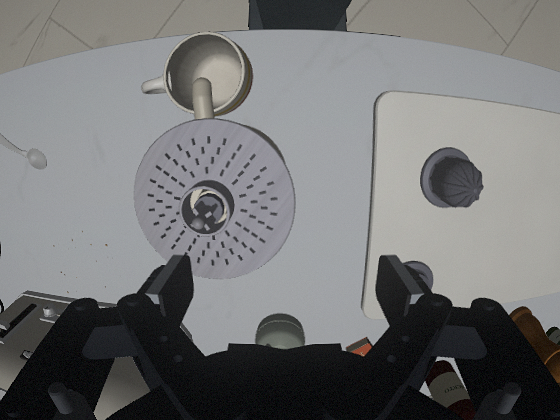

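The strainer sits flat on the rim, with the plate spanning u 134–295 and the shaft cross visible in its tube near (205,212). The large reamer is at (455,178).

Run:
```python
from h import *
c=dict(np.load("pics/w4.npz"))
Q=np.array([fplane(c,*p,.129)[:2] for p in [(134,192),(295,202),(147,240),(215,279),(185,124),(150,145),(270,258)]])
print("plate",circ(Q))
g=cv2.GaussianBlur(cv2.cvtColor(c["pixels"],cv2.COLOR_RGB2GRAY),(3,3),0).astype(int)
m=(g<130).astype(np.uint8);R=np.zeros_like(m);R[140:215,405:500]=1
k=max(cv2.findContours(m*R,cv2.RETR_EXTERNAL,cv2.CHAIN_APPROX_NONE)[0],key=cv2.contourArea)[:,0]
k=k[(k[:,0]<448)]  # flange edge away from the cone's overhang
P=np.array([fplane(c,u,v,.020)[:2] for u,v in k]);print("flange",circ(P),len(P))
from scipy.optimize import least_squares
s=least_squares(lambda q:np.hypot(*(P-q).T)-.038,[.471,.154],loss="soft_l1",f_scale=.001);print(s.x)
a=c["pixels"][150:275,120:310,::-1];b=c["pixels"][135:220,405:500,::-1]
A=cv2.resize(a[25:85,45:115],(560,480),interpolation=cv2.INTER_CUBIC)
cv2.imwrite("pics/sh.png",np.clip(A*1.5,0,255).astype(np.uint8))
```

```text
plate (array([ 0.47174511, -0.10827702]), np.float64(0.06835339664912617), np.float64(0.0006877372297981217))
flange (array([0.46833773, 0.15078112]), np.float64(0.037428656874599224), np.float64(0.0003549694739325778)) 82
[0.46824916 0.15148818]
```

View pics/sh.png

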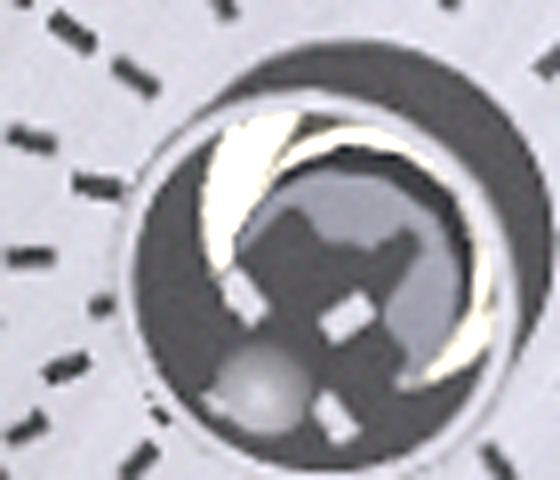

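The fin tops are lit at (243,297), (348,317) and (335,418), with the dome at (262,388), so the axis is at (289,357) in this crop.

Run:
```python
from h import *
c=dict(np.load("pics/w4.npz"))
f=lambda x,y,z: fplane(c,165+(x+.5)/8-.5,175+(y+.5)/8-.5,z)[:2]
a=f(289,357,.162);print("axis",a,"dome",f(258,392,.172))
for p in [(243,297),(348,317),(335,418)]:
    d=f(*p,.162)-a;print(np.round(d*1e3,1),np.degrees(np.arctan2(d[1],d[0]))%90)
b=c["pixels"][135:220,405:500,::-1];cv2.imwrite("pics/re.png",np.clip(cv2.resize(b,None,fx=6,fy=6,interpolation=cv2.INTER_CUBIC)*2.,0,255).astype(np.uint8))
```

```text
axis [ 0.47332623 -0.10753832] dome [ 0.47314201 -0.10779922]
[-5.6 -3.9] 34.586487775866544
[-3.8  5.8] 33.42800306216577
[5.8 3.9] 33.813148001277675
```

play_rows([
  {"translation": [4, 0, 0], "roll": 0, "fingers": -1},
  {"translation": [8, 0, 0], "roll": 0, "fingers": -1},
  {"translation": [12, -0.2, 2], "roll": 0, "fingers": -1},
  {"translation": [16, -0.27, 4], "roll": 0, "fingers": -1},
  {"translation": [19, -0.27, 4], "roll": 0, "fingers": -1},
  {"translation": [19.8, -0.27, 4], "roll": 0, "fingers": -1},
  {"translation": [19.8, -0.27, 4], "roll": 0, "fingers": -1},
  {"translation": [19.8, -0.27, 4], "roll": 0, "fingers": -1},
  {"translation": [19.8, -0.27, 4], "roll": 0, "fingers": -1},
])

```text
clock: 7.43
eef_pos: [0.469, 0.1496, 0.2085]
tool_rot: [0.708, 0.706, -0.0, 0.0]
ft_force: [-0.2, -0.4, -0.0]
grip_width: 0.0855
```

Run:
```python
from workcell import bot
from h import *
from scipy.optimize import least_squares
print(bot.get_obs()["eef_pos"])
c=bot.camera("wrist"); np.savez("pics/w5.npz",**c)
u,v=fisheye(c,np.array([.4685,.1515,.02])).astype(int);print(u,v)
g=cv2.GaussianBlur(cv2.cvtColor(c["pixels"],cv2.COLOR_RGB2GRAY),(3,3),0).astype(int)
print(g[v,u-50:u+51:5])
m=(g<120).astype(np.uint8);R=np.zeros_like(m);R[v-50:v+50,u-55:u+55]=1
k=max(cv2.findContours(m*R,cv2.RETR_EXTERNAL,cv2.CHAIN_APPROX_NONE)[0],key=cv2.contourArea)[:,0]
P=np.array([fplane(c,*p,.020)[:2] for p in k])
k0=k
s=least_squares(lambda q:np.hypot(*(P-q).T)-.038,[.4685,.1515],loss="soft_l1",f_scale=.0005);print(s.x,np.round(np.percentile(s.fun*1e3,[5,25,50,75,95]),2))
cv2.imwrite("pics/re.png",np.clip(cv2.resize(c["pixels"][v-50:v+70,u-60:u+60,::-1],None,fx=5,fy=5,interpolation=cv2.INTER_CUBIC)*2.,0,255).astype(np.uint8))
```

```text
[0.4690442  0.14962769 0.20845025]
287 184
[169 169 169  90  93  53  65  69  60  66  65  63  66  64  67  64  66  91
 148 164 165]
[0.46888905 0.15302715] [-1.26 -0.89 -0.51 -0.23  0.83]
```

View pics/re.png

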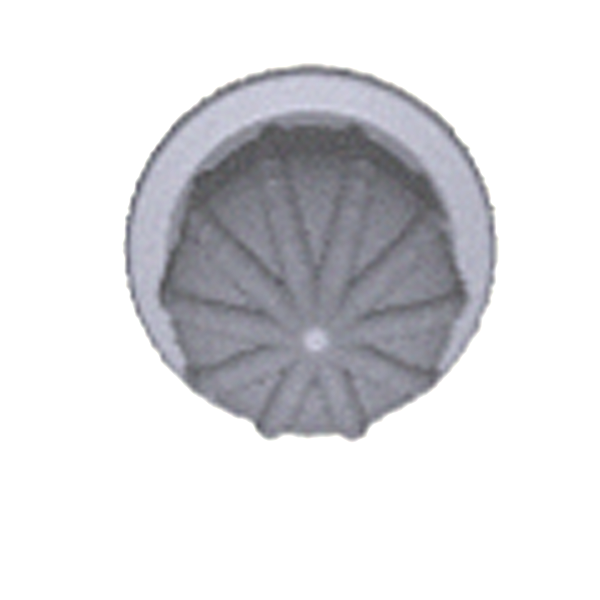

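The large reamer stands upright at (0.4689, 0.1530), with ten ribs symmetric about the world axes. That leaves the tooth angle ambiguous in steps of about 18°, so I'll grasp it and feel for the mesh.

play_rows([
  {"translation": [0.34, 0, 4], "roll": 0, "fingers": -1},
  {"translation": [0.34, 0, 8], "roll": 0, "fingers": -1},
  {"translation": [0.34, 0, 12], "roll": 0, "fingers": -1},
  {"translation": [0.34, 0, 15], "roll": 0, "fingers": -1},
  {"translation": [0.34, 0, 16.6], "roll": 0, "fingers": -1},
  {"translation": [0.34, 0, 16.6], "roll": 0, "fingers": -0.7},
  {"translation": [0.34, 0, 16.6], "roll": 0, "fingers": -0.4},
  {"translation": [0.34, 0, 16.6], "roll": 0, "fingers": 1},
  {"translation": [0.34, 0, 16.6], "roll": 0, "fingers": 1},
  {"translation": [0.34, 0, 16.6], "roll": 0, "fingers": 1},
  {"translation": [0.34, 0, 16.6], "roll": 0, "fingers": 1},
  {"translation": [0.34, 0, 16.6], "roll": 0, "fingers": 1},
  {"translation": [0.34, 0, 16.6], "roll": 0, "fingers": 1},
])

```text
clock: 8.57
eef_pos: [0.4701, 0.1547, 0.0439]
tool_rot: [0.707, 0.707, 0.001, 0.001]
ft_force: [0.4, -2.0, 6.1]
grip_width: 0.0548
```

play_rows([
  {"translation": [0, 0, -1], "roll": 0, "fingers": 1},
  {"translation": [0, 0, -3], "roll": 0, "fingers": 1},
  {"translation": [0, 0, -6], "roll": 0, "fingers": 1},
  {"translation": [0, 0, -10], "roll": 0, "fingers": 1},
  {"translation": [0, 0, -14], "roll": 0, "fingers": 1},
  {"translation": [0, 0, -17], "roll": 0, "fingers": 1},
  {"translation": [-3, 0.2, -19], "roll": 0, "fingers": 1},
  {"translation": [-7, 0.4, -19], "roll": 0, "fingers": 1},
  {"translation": [-11, 0.4, -19], "roll": 0, "fingers": 1},
  {"translation": [-15, 0.45, -19], "roll": 0, "fingers": 1},
  {"translation": [-19, 0.45, -19], "roll": 0, "fingers": 1},
  {"translation": [-22.5, 0.45, -19], "roll": 0, "fingers": 1},
  {"translation": [-25, 0.45, -19], "roll": 0, "fingers": 1},
  {"translation": [-26.1, 0.45, -19], "roll": 0, "fingers": 1},
  {"translation": [-26.1, 0.45, -19], "roll": 0, "fingers": 1},
  {"translation": [-26.1, 0.45, -19], "roll": 0, "fingers": 1},
  {"translation": [-26.1, 0.45, -19], "roll": 0, "fingers": 1},
])

```text
clock: 9.98
eef_pos: [0.4731, -0.1054, 0.2324]
tool_rot: [0.707, 0.708, 0.0, -0.0]
ft_force: [0.0, 0.3, -1.5]
grip_width: 0.0547
```

Run:
```python
from workcell import bot
from h import *
o=bot.get_obs();e=o["eef_pos"];print(e,o["tool_rot"],o["ft_force"],o["joint_pos"][5])
c=bot.camera("wrist"); np.savez("pics/w6.npz",**c)
r=fisheye(c,e+[0,0,-.0299]);print(r,[fisheye(c,e+[-.038,0,-.024]),fisheye(c,e+[0,.038,-.024]),fisheye(c,e+[0,-.038,-.024])])
cv2.imwrite("pics/w6.png",np.clip(cv2.resize(c["pixels"][80:360,100:470,::-1],None,fx=2,fy=2,interpolation=cv2.INTER_CUBIC)*1.3,0,255).astype(np.uint8))
```

```text
[ 0.4730634  -0.10539442  0.23236896] [ 7.06658772e-01  7.07554366e-01  1.82621652e-04 -4.07108322e-04] [ 0.0493087   0.29752093 -1.54072797] -0.22092264268417136
[285.92055124 249.49515253] [array([286.18195852, 182.07781873]), array([358.03954165, 253.31645426]), array([213.73103644, 253.26773958])]
```

View pics/w6.png

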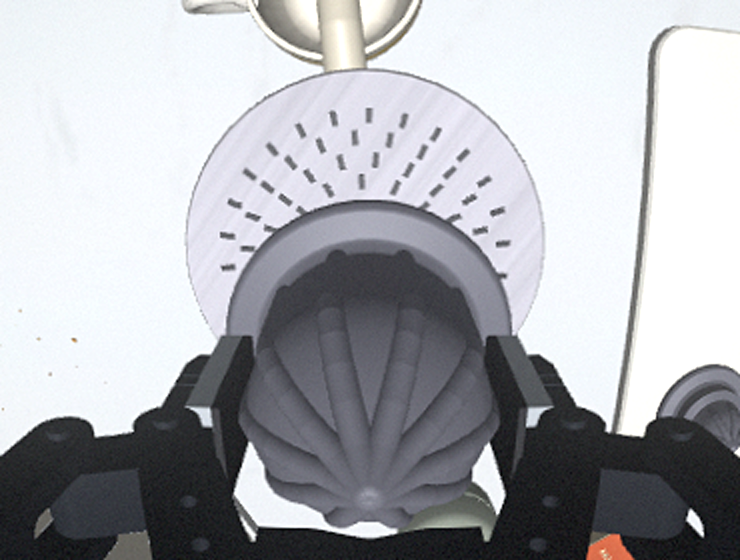

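Flange edges sit within 2 px of prediction, so the reamer is 1.1 mm in -x and 0.6 mm in -y of the TCP. I'll centre it and lower gently.

play_rows([
  {"translation": [-0.17, 0.13, 1.5], "roll": 0, "fingers": 1},
  {"translation": [-0.17, 0.13, 2.5], "roll": 0, "fingers": 1},
  {"translation": [-0.17, 0.13, 3.3], "roll": 0, "fingers": 1},
  {"translation": [-0.17, 0.13, 3.8], "roll": 0, "fingers": 1},
  {"translation": [-0.17, 0.13, 4.2], "roll": 0, "fingers": 1},
  {"translation": [-0.17, 0.13, 4.5], "roll": 0, "fingers": 1},
  {"translation": [-0.17, 0.13, 4.7], "roll": 0, "fingers": 1},
  {"translation": [-0.17, 0.13, 4.9], "roll": 0, "fingers": 1},
  {"translation": [-0.17, 0.13, 4.9], "roll": 0, "fingers": 1},
  {"translation": [-0.17, 0.13, 4.9], "roll": 0, "fingers": 1},
])

```text
clock: 10.87
eef_pos: [0.4742, -0.108, 0.1832]
tool_rot: [0.707, 0.707, 0.0, -0.0]
ft_force: [-1.5, 2.2, -2.0]
grip_width: 0.0546
```

play_rows([
  {"translation": [0, 0, 0.15], "roll": 0, "fingers": 1},
  {"translation": [0, 0, 0.3], "roll": 0, "fingers": 1},
  {"translation": [0, 0, 0.3], "roll": 0, "fingers": 1},
])

```text
clock: 11.12
eef_pos: [0.4742, -0.1079, 0.1801]
tool_rot: [0.707, 0.707, 0.0, -0.0]
ft_force: [-1.3, 2.5, -1.0]
grip_width: 0.0548
```

play_rows([
  {"translation": [0, 0, 0.2], "roll": 0, "fingers": 1},
  {"translation": [0, 0, 0.4], "roll": 0, "fingers": 1},
  {"translation": [0, 0, 0.4], "roll": 0, "fingers": 1},
])

```text
clock: 11.37
eef_pos: [0.4741, -0.1079, 0.1757]
tool_rot: [0.707, 0.707, -0.0, -0.001]
ft_force: [-1.4, 3.0, -1.6]
grip_width: 0.0548
```

It went in meshed with no turning needed. I'll ease 0.5 mm toward +y and lower to the collar.

play_rows([
  {"translation": [0.05, 0, 0.2], "roll": 0, "fingers": 1},
  {"translation": [0.05, 0, 0.4], "roll": 0, "fingers": 1},
  {"translation": [0.05, 0, 0.55], "roll": 0, "fingers": 1},
  {"translation": [0.05, 0, 0.65], "roll": 0, "fingers": 1},
  {"translation": [0.05, 0, 0.75], "roll": 0, "fingers": 1},
  {"translation": [0.05, 0, 0.75], "roll": 0, "fingers": 1},
  {"translation": [0.05, 0, 0.75], "roll": 0, "fingers": 1},
  {"translation": [0.05, 0, 0.75], "roll": 0, "fingers": 1},
])

```text
clock: 12.03
eef_pos: [0.4744, -0.1076, 0.1691]
tool_rot: [0.707, 0.707, 0.0, 0.0]
ft_force: [-3.5, 3.6, 2.7]
grip_width: 0.0548
```

play_rows([
  {"translation": [0.05, -0.06, 0], "roll": 0, "fingers": 1},
  {"translation": [0.05, -0.06, 0], "roll": 0, "fingers": 1},
  {"translation": [0.05, -0.06, 0], "roll": 0, "fingers": 1},
  {"translation": [0.05, -0.06, 0.1], "roll": 0, "fingers": 1},
  {"translation": [0.05, -0.06, 0.2], "roll": 0, "fingers": 1},
  {"translation": [0.05, -0.06, 0.3], "roll": 0, "fingers": 1},
  {"translation": [0.05, -0.06, 0.4], "roll": 0, "fingers": 1},
  {"translation": [0.05, -0.06, 0.4], "roll": 0, "fingers": 1},
  {"translation": [0.05, -0.06, 0.4], "roll": 0, "fingers": 1},
])

```text
clock: 12.78
eef_pos: [0.4744, -0.1075, 0.1656]
tool_rot: [0.707, 0.707, 0.0, 0.001]
ft_force: [-2.8, 2.2, 9.2]
grip_width: 0.0546
```

play_rows([
  {"translation": [0, 0, 0.1], "roll": 0, "fingers": 1},
  {"translation": [0, 0, 0.2], "roll": 0, "fingers": 1},
  {"translation": [0, 0, 0.2], "roll": 0, "fingers": 1},
  {"translation": [0, 0, 0.2], "roll": 0, "fingers": 1},
])

```text
clock: 13.12
eef_pos: [0.4745, -0.1076, 0.164]
tool_rot: [0.707, 0.707, 0.0, 0.001]
ft_force: [-3.8, 2.7, 9.9]
grip_width: 0.0548
```

play_rows([
  {"translation": [0, 0, 0.1], "roll": 0, "fingers": 1},
  {"translation": [0, 0, 0.2], "roll": 0, "fingers": 1},
  {"translation": [0, 0, 0.2], "roll": 0, "fingers": 1},
  {"translation": [0, 0, 0.2], "roll": 0, "fingers": 1},
])

```text
clock: 13.45
eef_pos: [0.4747, -0.1075, 0.1635]
tool_rot: [0.707, 0.707, 0.001, 0.002]
ft_force: [-5.5, 2.6, 19.1]
grip_width: 0.0548
```

play_rows([
  {"translation": [0, 0, 0], "roll": 0, "fingers": 1},
  {"translation": [0, 0, 0], "roll": 0, "fingers": 1},
  {"translation": [0, 0, 0], "roll": 0, "fingers": 1},
  {"translation": [0, 0, 0], "roll": 0, "fingers": 1},
])

```text
clock: 13.78
eef_pos: [0.4748, -0.1076, 0.1635]
tool_rot: [0.707, 0.707, 0.001, 0.002]
ft_force: [-5.6, 2.9, 17.8]
grip_width: 0.0545
```

Run:
```python
from workcell import bot
from h import *
c=bot.camera("side"); cv2.imwrite("pics/s9.png",cv2.resize(np.clip(c["pixels"][110:320,180:380,::-1]*1.5,0,255).astype(np.uint8),None,fx=2.8,fy=2.8,interpolation=cv2.INTER_CUBIC))
o=bot.get_obs();print(o["clock"],o["eef_pos"],o["ft_force"])
```

```text
13.8333 [ 0.47475353 -0.10753512  0.16351245] [-6.87139901  2.51635891 18.49560045]
```

View pics/s9.png

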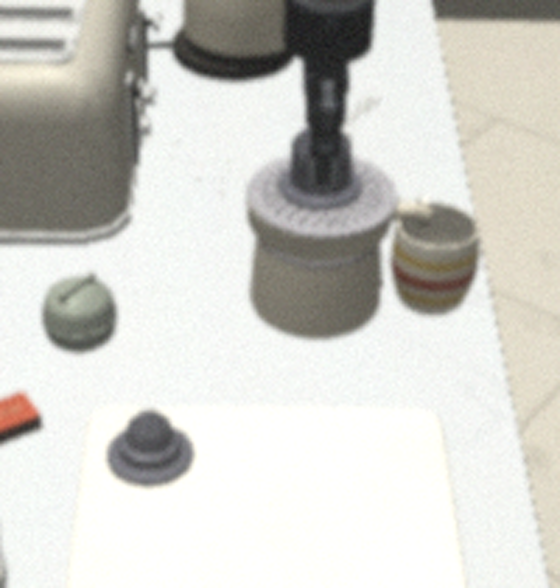

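Reamer is down on the shaft, the strainer is flat, and the small reamer and mug are in place. I'll relieve the sideways load by easing -x and +y while keeping the press.

play_rows([
  {"translation": [0.02, -0.05, 0], "roll": 0, "fingers": 1},
  {"translation": [0.04, -0.1, 0], "roll": 0, "fingers": 1},
  {"translation": [0.04, -0.1, 0], "roll": 0, "fingers": 1},
  {"translation": [0.04, -0.1, 0], "roll": 0, "fingers": 1},
  {"translation": [0.04, -0.1, 0], "roll": 0, "fingers": 1},
])

```text
clock: 14.25
eef_pos: [0.4746, -0.1075, 0.1636]
tool_rot: [0.707, 0.707, 0.001, 0.003]
ft_force: [-4.0, 1.9, 17.0]
grip_width: 0.0546
```

play_rows([
  {"translation": [0.04, -0.08, 0], "roll": 0, "fingers": 1},
  {"translation": [0.06, -0.15, 0], "roll": 0, "fingers": 1},
  {"translation": [0.06, -0.15, 0], "roll": 0, "fingers": 1},
  {"translation": [0.06, -0.15, 0], "roll": 0, "fingers": 1},
  {"translation": [0.06, -0.15, 0], "roll": 0, "fingers": 1},
])

```text
clock: 14.67
eef_pos: [0.4743, -0.1075, 0.1637]
tool_rot: [0.707, 0.707, 0.002, 0.004]
ft_force: [-1.9, 0.9, 14.2]
grip_width: 0.0545
```

```bash
python3 -c "
from workcell import bot
print(bot.job_done()); o=bot.get_obs(); print(o['clock'],o['eef_pos'],o['ft_force'])"
```

```text
the job is handed in; nothing more can be done
None
the job is handed in; nothing more can be done
```

The juicer is together and the job is handed in at 14.7 s, with the gripper still holding the large reamer pressed down. No verdict was reported.

- **Strainer:** laid on the bowl and let go. The wrist view placed its plate about 1.7 mm from the shaft axis, and it looked flat on the rim.
- **Large reamer:** the splines meshed on the way down without any turning. Resistance from the spring began with the gripper's TCP at a height of about 0.169 m, where I expected the collar.
- **Press:** the reamer sank about 6 mm in all. Near the end the force jumped from 10 N to 19 N within 0.5 mm, which I took as the bottom stop. The final upward force was 14 N.
- **Side load:** it had grown to about 7 N while pressing, so I eased the arm sideways, which brought it to about 2 N.
- **Last picture (before easing the side load):** the strainer was flat, the reamer was down on the shaft, and the small reamer and mug were still in place.

I could not measure the shaft's travel or the force between reamer and strainer directly. Both are inferred from height and force. One small disagreement: the TCP's measured height and sideways position drifted up to 2–3 mm from the commanded values while gripping and pressing.

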